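# Lay the pipette in the UV steriliser and hold its dead-man lever

## Task

Lay the red pipette flat in the empty front channel of the white UV steriliser, its coloured knob at the same end as that of the blue pipette already lying there; set it down, do not drop it, and leave the blue pipette and the other things on the bench where they are. Then, with the pipette let go, press the orange pad of the spring-loaded dead-man lever down with the fingertips until its black pointer stands in the green band, never down to the red, and keep it there, for a second or more: the program finishes while still holding the lever in the green.

Things in the scene. Friction and masses are not known exactly. Their poses are not given: they have to be found in the camera images.
- steriliser: fixed white open tray, 150 (x) by 300 (y) mm, floor 6 mm and lip 12 mm above the worktop, 2 channels along y. Along its +x (rear) side a lamp housing 87 mm high, its face and hood 65 mm or more behind the tray's centre line. In front, x from -132 to -76 mm, y from -136 to +64 mm, the lever's console, 12 mm high. Origin: centre of the tray's underside, on the worktop
- slot_front (a point): middle of the empty front channel, on the tray floor, at x = -30 mm of the steriliser; axes as the steriliser. The channel runs along y between two pairs of grey lugs at y = -65 and +65 mm, 38 mm clear between the two of a pair; lugs 16 mm long in y, 6 mm thick, 10.5 mm above the floor. Between the pairs nothing stands; the tray is 290 mm long inside
- slot_rear (a point): middle of the rear channel, on the tray floor, 60 mm behind the front one, alike; the blue pipette lies in it
- pipette_red: loose micropipette with red knob, lying on its side, 243 mm long (x from -123 to +120 mm), up to 27 mm wide (y from -9 to +18 mm) and 26 mm high, roundish, tapering from the middle towards +x; 85 g. Origin on its underside in the middle of its length; x points from the coloured push knob (at -x) to the tip end (+x)
- red_grip (a point): point of the red pipette to grasp across y from above, near its centre of mass: 15 mm from the middle of its length towards the knob, in the middle of its width (y = 4.5 mm of the body), 13 mm above its underside; 27 mm wide here; axes as the pipette
- red_knob (a point): middle of the red push knob, 97 mm from red_grip
- red_nose (a point): narrow end of the red pipette, 127 mm from red_grip on the other side
- pipette_blue: loose micropipette with blue knob, same size and axes as the red one, lying in the rear channel with its knob towards the steriliser's +y end; leave it
- lever_pad (a point): middle of the top face of the lever's orange pad (36 mm in the steriliser's x, 44 mm along the lever). The lever runs along the steriliser's -y from a pivot 45 mm above the worktop, axis along x; the pad is 100 mm from the pivot. At rest it rises 0.35 rad to its end, pad 88 mm above the worktop; 64 mm when mid-green. Pivot cheeks are 56 mm high
- deadman (a joint): lever angle, rad: 0 at rest (up), grows as the pad is pressed down, stop at 0.5. Pointer in the green from 0.18 to 0.32 (middle 0.25, pad 24 mm down); red from 0.38. A spring pushes it up: 3 N on the pad at the start, 6 N mid-green, 9 N at the stop. A white scale plate 106 mm high with the green and red bands stands behind the lever's nose, 46 mm beyond the pad, 23 mm towards +x
- bottle_amber: loose brown reagent bottle with black cap, 62 mm across, 130 mm high, origin under its centre; leave it
- bottle_small: loose small white bottle with green cap, 36 mm across, 70 mm high, origin under its centre; leave it
- pcr_plate_d: loose sealed plate, 86 by 128 mm, 15 mm high, origin under its centre; leave it

How it is judged:
On the way, in this order (a step that is already met when the one before it is completed fails the run):
1. the red pipette lies flat in the front channel, knob at the same end as the blue one, let go, the lever still up (y of red_knob in the frame of slot_front above 0.085 m and y of red_nose in the frame of slot_front below -0.085 m and x of red_grip in the frame of slot_front between -0.01 and 0.01 m and angle between the x axis of pipette_red and the y axis of steriliser, either way round below 0.15 rad and angle between pipette_red's own x axis and vertical between 1.45 and 1.7 rad and z of red_grip in the frame of slot_front below 0.02 m and contact force between the fingers and pipette_red below 0.05 N and linear speed of pipette_red below 0.03 m/s and value of joint deadman below 0.05 rad), for 0.2 s.
2. the fingers hold the lever's pointer in the green band (value of joint deadman between 0.18 and 0.32 rad and contact force between the fingers and steriliser above 1.5 N), for 0.5 s.
At the end, for the whole second after the job is handed in: The fingers still press the lever (over 1.5 N) with its joint at 0.18 to 0.32 rad (green); the red pipette lies still, flat and untouched in the front channel: middle within 10 mm of its centre line, within 0.15 rad of its direction, knob end towards +y of the steriliser, like the blue one (all of step 2 and y of red_knob in the frame of slot_front above 0.085 m and y of red_nose in the frame of slot_front below -0.085 m and x of red_grip in the frame of slot_front between -0.01 and 0.01 m and angle between the x axis of pipette_red and the y axis of steriliser, either way round below 0.15 rad and angle between pipette_red's own x axis and vertical between 1.45 and 1.7 rad and z of red_grip in the frame of slot_front below 0.02 m and linear speed of pipette_red below 0.02 m/s and contact force between the arm and pipette_red below 0.05 N); the arm keeps its last pose, push and grip.
It fails at once if the lever is pressed down into the red (value of joint deadman above 0.39 rad).
It fails at once if the red pipette is let fall from more than about 2 cm or thrown (linear speed of pipette_red above 0.7 m/s and contact force between the fingers and pipette_red below 0.05 N).
It fails at once if the blue pipette is shifted by more than 15 mm (distance of pipette_blue from where it was at the start of the episode above 0.015 m).
It fails at once if a bottle or the plate is shifted by more than 20 mm (distance of any of bottle_amber, bottle_small, pcr_plate_d from where it was at the start of the episode above 0.02 m).
It also fails if it takes over 45 s, if anything falls off the work surface, if the arm or the gripper's body presses on something with over 40 N, if the wrist force passes 120 N, or if a joint passes its speed limit or range.

## Robot

A 6-joint arm with a two-finger parallel gripper is mounted at the origin on a cart in front of the work surface, level with it; the furniture and walls round the work are solid. World frame = base frame: x ahead of the robot, y to its left, z up, the work surface at z = 0. Lengths are in m, angles in rad, forces in N, time in s.
With the tool pointing down it reaches from about 0.3 to 0.875 m from the base axis. Payload 6.4 kg.
Tool frame: the origin (TCP) lies at the very end of the fingers, on their centre line; the grasp point (between the pads) lies 19 mm behind it; z points along the fingers, y is the line along which they close (so a half turn about z gives the same grasp; the last joint's range is limited). The gripper opens to 85 mm and grips with 20 to 120 N. Pads are 22 mm wide; open, the fingers measure 114 mm over their backs; the gripper's body (76 mm by 85 mm) begins 54 mm behind the grasp point. The pads swing forward as they close: fully open they stand 13 mm farther back than shut.
Start: joints at [-1.543, 0.181, 1.607, -0, 1.354, -0.206], TCP at [0.133, -0.559, 0.231] pointing down, gripper open.
Joint ranges: [-2.99, 2.99], [-0.89, 2.07], [0.3, 2.58], [-1.14, 4.28], [0, 2.63], [-3.12, 3.12]. Speed limits (rad/s): [2.57, 2.57, 3.01, 3.14, 3.14, 3.14].

## Interface

Orientations are given as a unit quaternion [w, x, y, z].
In Python, from bench import ctrl gives the robot as it stands.
- The arm moves only by the tool jog_arm, never from a script. Its argument "series" is a list that holds one entry, the list of rows, each a list of 7 numbers: the shift along the tool's x, y, z in mm, then the turn, a rotation vector about the tool's x, y, z in rad, then the finger opening in mm, from 0 to 85.4. In form: [[[tx, ty, tz, rx, ry, rz, gripper], ...]]. A call has exactly 10 rows; each row shifts and turns the commanded pose from where the row before left it, along the tool's axes as they then stand; what a row does not reach is not made up. A row lasts 1/10 s, in which the tool goes at most 50 mm and 8.59 degrees, less where a joint would pass 70% of its speed; a pose out of reach is approached as far as the arm can. A call with a gripper value outside its range is refused whole. The fingers move at their own pace and stop on an object; the grip force is fixed at half the most. Time passes only in rows, so rows that do not move let the fingers close, or fill a call up. It gives the time, the measured TCP pose, the force, the opening and the grip force at its end, in the units of the state.
- ctrl.get_obs(): the state, without advancing time (a new reading comes with each control period).
- ctrl.camera(name): name is "scene" or "top"; returns a dict with "frame" (420x560x3 uint8, blue, green, red), "z_map" (420x560 float32, m along the optical axis (not along the pixel's ray), 0 where there is no reading), "fx", "fy", "cx", "cy" (pixels), "xyz" and "rotation" of the camera in the world. Camera axes: x right, y down, z forward; pixel columns grow to the right and rows downward; lengths in m; the calibration is good to about 2 mm. A picture is of the moment at which its call begins.
- ctrl.hand_in(): hands the job in; it is judged then, once.
The state is a dict: "time_s": time; "q": joint angles; "dq": joint speeds; "joint_efforts": joint torques, N m; "eef_pos": TCP position; "eef_rot": TCP orientation; "wrist_force": force on the tool from outside, world axes, zero at the start; "torque": the same for the moment, N m; "opening": opening from 0.0 (shut) to 1.0 (fully open); "grasp_force": force on a finger pad.
Only numpy, scipy, OpenCV 4.12 (cv2) and the standard library are available. Lean on these libraries where they do the work, as an engineer would, in place of code of your own. Each camera call takes 0.05 s, during which the arm holds its last target. There are 200 camera calls.

## Working session

There is one attempt and no reset: what is moved stays moved. The work goes in short steps, Python scripts to look and compute and a tool call to move; the robot and the scene stay as the last step left them, time stands still between calls to the robot, and variables do not carry over. Pictures are saved under pics/ and viewed, at most 10 in all, crops included, and the job is handed in when it is done.

Besides the shell and the picture viewer there is one more tool, called after "Call:" in YAML: its name, and indented under it one key for each argument. jog_arm: Moves the arm, as the interface text tells. Its arguments: {"type":"object","properties":{"series":{"type":"array"}},"required":["series"]}

```bash
mkdir -p pics; ls; cat > h.py <<'E'
import numpy as np, cv2
from bench import ctrl
def cloud(c):
    z=c["z_map"]; v,u=np.mgrid[:z.shape[0],:z.shape[1]]
    p=np.stack([(u-c["cx"])/c["fx"]*z,(v-c["cy"])/c["fy"]*z,z],-1)
    R=np.array(c["rotation"])
    if R.shape!=(3,3):
        from scipy.spatial.transform import Rotation as T
        R=T.from_quat(np.roll(R,-1)).as_matrix()
    w=p@R.T+np.array(c["xyz"]); w[z==0]=np.nan
    return w
E
python3 - <<'E'
from h import *
s=ctrl.get_obs(); print(s)
for n in ["scene","top"]:
    c=ctrl.camera(n); cv2.imwrite(f"pics/{n}0.png",c["frame"]); print(n,c["xyz"],c["rotation"],c["fx"],c["cx"],c["cy"])
    np.savez(f"{n}0.npz",**{k:np.array(v) for k,v in c.items()})
E
```

```text
pics
{'time_s': 0.0, 'q': array([-1.54331984e+00,  1.81511854e-01,  1.60799216e+00, -1.97582439e-05,
        1.35377793e+00, -2.06344402e-01]), 'dq': array([-0.00214863,  0.00026104,  0.00102075, -0.00138504,  0.00028622,
        0.00044864]), 'joint_efforts': array([-1.57142698e-03, -4.44880164e+01, -3.51343989e+01, -4.01206371e-04,
        8.92863987e-03, -1.01819694e-05]), 'eef_pos': array([ 0.13319629, -0.5588085 ,  0.23040821]), 'eef_rot': array([-8.42131064e-04,  9.93173151e-01,  1.16646384e-01,  6.58322590e-05]), 'wrist_force': array([-0.1548991 , -0.06941141, -0.06476522]), 'torque': array([ 0.01892388,  0.03454503, -0.00775457]), 'grasp_force': 0.0, 'opening': 1.0013223848186974}
scene [0.05447162 1.01424506 0.8652742 ] [ 0.1031234  -0.21896681  0.857372   -0.45423821] 484.07246793005527 286.4699419296257 211.5504669296688
top [0.35747122 0.01298448 1.08819998] [-0.07571219  0.7040937  -0.70215047  0.07419191] 378.94978595494354 275.66907045538136 208.32877360883901
```

View pics/scene0.png

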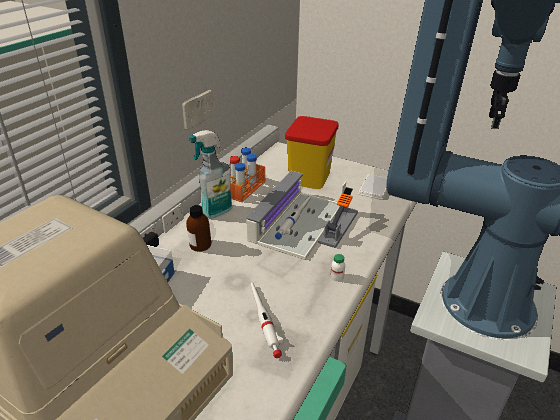

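View pics/top0.png

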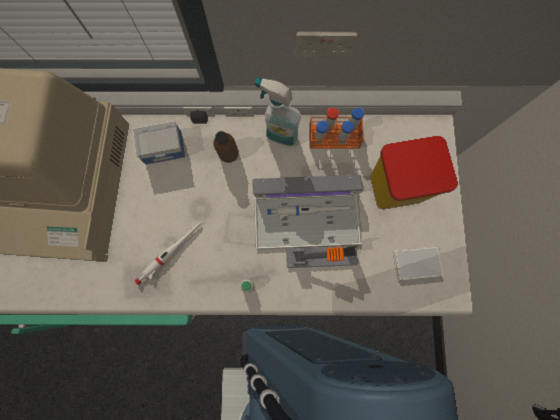

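Scene: the red pipette lies left of the tray, with its knob at (277,353) in the scene view and (139,281) in the top view, and its nose at (200,225) in the top view. The top view also shows the tray around (257–360,195–248), the orange pad at (336,254), the small bottle at (246,286), and the lamp housing at (307,187). The top view's up direction is roughly +x and its left is +y.

```bash
cat >> h.py <<'E'
def load(n):
    d=np.load(n); return {k:d[k] for k in d.files}
def proj(c,P):
    from scipy.spatial.transform import Rotation as T
    R=T.from_quat(np.roll(c["rotation"],-1)).as_matrix()
    q=(np.atleast_2d(P)-c["xyz"])@R
    return np.stack([q[:,0]/q[:,2]*c["fx"]+c["cx"],q[:,1]/q[:,2]*c["fy"]+c["cy"]],-1)
def ray(c,uv,h):
    from scipy.spatial.transform import Rotation as T
    R=T.from_quat(np.roll(c["rotation"],-1)).as_matrix()
    d=R@np.array([(uv[0]-c["cx"])/c["fx"],(uv[1]-c["cy"])/c["fy"],1]); o=np.array(c["xyz"])
    return o+d*(h-o[2])/d[2]
E
python3 - <<'E'
from h import *
np.set_printoptions(precision=4,suppress=True)
for n in ["top","scene"]:
    c=load(n+"0.npz"); w=cloud(c); hsv=cv2.cvtColor(c["frame"],cv2.COLOR_BGR2HSV); H,S,V=hsv[...,0],hsv[...,1],hsv[...,2]
    print(n)
    m=(w[...,2]>-.02)&(w[...,2]<.2)
    red=((H<6)|(H>172))&(S>140)&(V>80)&m
    org=(H>=6)&(H<=18)&(S>180)&(V>120)&m
    blue=(H>95)&(H<125)&(S>110)&m
    for nm,k in [("red",red),("org",org),("blue",blue)]:
        N,l,st,ce=cv2.connectedComponentsWithStats(k.astype(np.uint8),connectivity=8)
        for i in range(1,N):
            if st[i,4]>=8: p=w[l==i]; print(nm,ce[i],st[i,4],np.nanmedian(p,0),"zmax",np.nanmax(p[:,2]))
    # table height
    print("table z",np.nanmedian(w[...,2][(np.abs(w[...,2])<.01)]))
    # red pipette by height
    reg=(w[...,1]>.12)&(w[...,1]<.5)&(w[...,0]>.2)&(w[...,0]<.65)&(w[...,2]>.006)&(w[...,2]<.05)
    N,l,st,ce=cv2.connectedComponentsWithStats(reg.astype(np.uint8))
    for i in range(1,N):
        if st[i,4]>100:
            p=w[l==i][:, :2]; mu=p.mean(0); d=np.linalg.svd(p-mu,full_matrices=False)[2][0]
            t=(p-mu)@d; s=(p-mu)@[-d[1],d[0]]
            print("blob",ce[i],st[i,4],"mu",mu,"dir",d,"t",t.min(),t.max(),"s",np.percentile(s,[2,50,98]),"zmax",np.nanmax(w[l==i][:,2]))
    # lamp housing top (z~.087) and tray lip (.012)
    for a,b,nm in [(.08,.093,"hood"),(.0095,.015,"lip")]:
        k=(w[...,2]>a)&(w[...,2]<b)&(w[...,0]>.25)&(w[...,0]<.65)&(w[...,1]<.12)&(w[...,1]>-.3)
        N,l,st,ce=cv2.connectedComponentsWithStats(k.astype(np.uint8))
        for i in range(1,N):
            if st[i,4]>80:
                p=w[l==i][:,:2].astype(np.float32); print(nm,ce[i],st[i,4],cv2.minAreaRect(p),np.nanmedian(w[l==i][:,2]))
E
python3 - <<'E'
import sys; sys.path.insert(0,'.')
from h import *
c=load('top0.npz')
cv2.imwrite('pics/tray.png',cv2.resize(c["frame"][165:300,220:380],None,fx=5,fy=4.4,interpolation=cv2.INTER_CUBIC))
E
```

```text
top
red [332.3113 112.9717] 106 [ 0.8366 -0.1398  0.1195] zmax 0.12448169041743873
red [418.3426 167.6165] 3765 [ 0.6547 -0.338   0.1901] zmax 0.19552637452918786
red [159. 261.] 19 [0.4356 0.34   0.0249] zmax 0.029941659304842494
red [137.2632 281.1579] 19 [0.3808 0.3982 0.0196] zmax 0.02732949518522898
org [312.5938 131.0938] 64 [ 0.8196 -0.0946  0.0539] zmax 0.062267625248947134
org [335.9286 128.4286] 56 [ 0.835  -0.1619  0.008 ] zmax 0.06096114651062767
org [355.7 131.2] 10 [ 0.8336 -0.2262  0.0053] zmax 0.03408884263369916
org [333.646  145.0354] 113 [ 0.7847 -0.1483  0.004 ] zmax 0.05993499623863796
org [351.6429 139.7143] 14 [ 0.7826 -0.2064  0.0577] zmax 0.06243119629792204
org [334.5895 253.4895] 190 [ 0.4526 -0.1402  0.0877] zmax 0.09793518144953672
blue [357.5354 112.8485] 99 [ 0.8364 -0.2107  0.1195] zmax 0.12344866358765072
blue [322.0396 126.1584] 101 [ 0.7978 -0.111   0.1192] zmax 0.12406579118438066
blue [347.4554 126.1584] 101 [ 0.7971 -0.1803  0.12  ] zmax 0.12352868704009645
blue [297.4286 209.9286] 14 [ 0.5805 -0.0454  0.032 ] zmax 0.033610683977314704
blue [268.
[... 2438 characters left out ...]
363469198346138, 0.2991601824760437), 2.1828718185424805) 0.0863931946524763
hood [344.6026 197.7748] 151 ((0.4561731219291687, -0.160077303647995), (0.03854628652334213, 0.09591573476791382), 10.536636352539062) 0.08688317603697959
lip [293.5632 200.977 ] 87 ((0.6287495493888855, -0.15233483910560608), (0.1457940638065338, 0.05148841068148613), 75.96443176269531) 0.011208414591270421
lip [336.4118 228.1923] 442 ((0.45254841446876526, -0.0710991621017456), (0.28399917483329773, 0.06429397314786911), 87.33146667480469) 0.01170483623967139
lip [268.9302 234.3411] 129 ((0.6225041151046753, 0.030318453907966614), (0.0968763455748558, 0.17160557210445404), 32.279510498046875) 0.011398505002809145
```

View pics/tray.png

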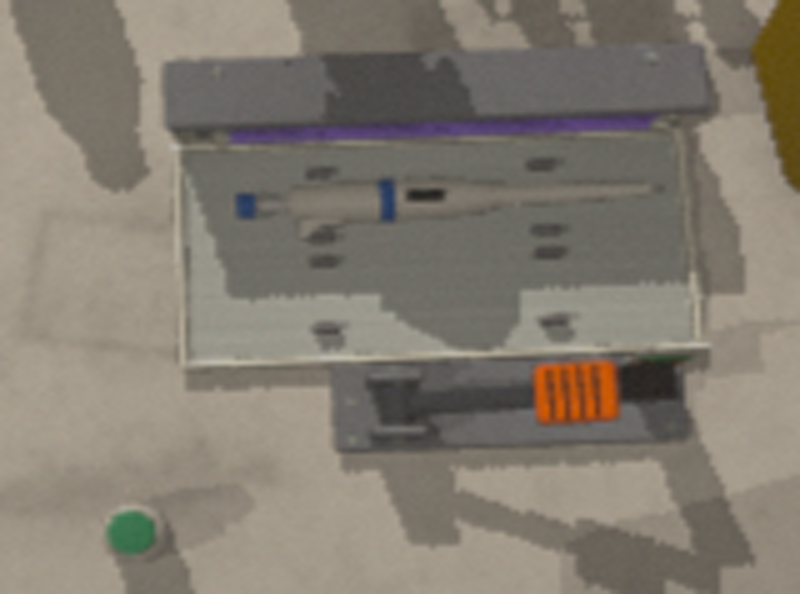

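The crop shows the front-channel lugs at about (325,261), (328,328), (550,252) and (557,321), and the tray's front lip corners at (183,367) and (707,347). The blue knob is on the left, at +y.

```bash
python3 - <<'E'
from h import *
np.set_printoptions(precision=4,suppress=True)
c=load("top0.npz"); w=cloud(c)
px=lambda x,y:(220+(x+.5)/5-.5,165+(y+.5)/4.4-.5)
L=[px(325,261),px(328,328),px(550,252),px(557,321)]
P=[ray(c,u,.0125) for u in L]; print("lugs top",np.array(P)); m=np.mean(P,0); print("slot_front top",m,"y axis",(P[0]+P[1]-P[2]-P[3])[:2]/2)
C=[px(183,367),px(705,349),px(181,148),px(683,125)]
print("lip corners",np.array([ray(c,u,.012) for u in C]))
s=load("scene0.npz"); o=(214,178)
im=s["frame"][178:278,224:374]; cv2.imwrite("pics/tray_s.png",cv2.resize(im,None,fx=5,fy=5,interpolation=cv2.INTER_CUBIC))
# two-view triangulation of knobs/pad
from scipy.spatial.transform import Rotation as T
def tri(a,b):
    A=[];B=[]
    for cc,u in((c,a),(s,b)):
        d=T.from_quat(np.roll(cc["rotation"],-1)).as_matrix()@np.array([(u[0]-cc["cx"])/cc["fx"],(u[1]-cc["cy"])/cc["fy"],1]);d/=np.linalg.norm(d)
        M=np.eye(3)-np.outer(d,d);A.append(M);B.append(M@cc["xyz"])
    return np.linalg.solve(sum(A),sum(B))
print("redband",tri((159,261),(266.15,323.3)),"redknob",tri((137.3,281.2),(276.9,353.4)),"pad",tri((335.9,253.6),(344.3,200)),"blueband",tri((297.4,209.9),(291.5,218.8)),"blueknob",tri((268.9,211.4),(277.9,235.5)))
E
```

```text
lugs top [[ 0.5436 -0.0102  0.0125]
 [ 0.4995 -0.0118  0.0125]
 [ 0.5499 -0.1398  0.0125]
 [ 0.5044 -0.1426  0.0125]]
slot_front top [ 0.5243 -0.0761  0.0125] y axis [-0.0056  0.1302]
lip corners [[ 0.474   0.0706  0.012 ]
 [ 0.4865 -0.2264  0.012 ]
 [ 0.6195  0.0738  0.012 ]
 [ 0.636  -0.2201  0.012 ]]
redband [0.4392 0.3433 0.0201] redknob [0.3814 0.4014 0.0126] pad [ 0.4536 -0.1444  0.0794] blueband [ 0.5812 -0.0469  0.0262] blueknob [0.5802 0.0355 0.0177]
```

View pics/tray_s.png

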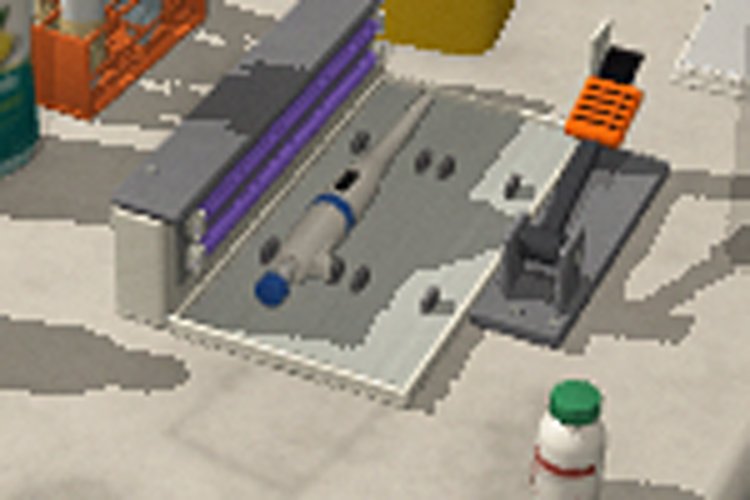

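```bash
python3 - <<'E'
from h import *
np.set_printoptions(precision=4,suppress=True)
s=load("scene0.npz")
P=np.array([ray(s,(224+(x+.5)/5-.5,178+(y+.5)/5-.5),.0115) for x,y in [(360,279),(430,300),(446,164),(514,188)]])
print(P,P.mean(0),(P[0]+P[1]-P[2]-P[3])/2)
for n in ["top","scene"]:
    c=load(n+"0.npz"); w=cloud(c)
    reg=(w[...,1]>.12)&(w[...,1]<.47)&(w[...,0]>.2)&(w[...,0]<.6)&(w[...,2]>.006)&(w[...,2]<.05)
    N,l,st,ce=cv2.connectedComponentsWithStats(reg.astype(np.uint8)); i=1+np.argmax(st[1:,4]); p=w[l==i]
    # refine axis from high ridge points
    d=np.array([-.718,.696]); mu=p[:,:2].mean(0); t=(p[:,:2]-mu)@d; sd=(p[:,:2]-mu)@[-d[1],d[0]]; mid=(t.min()+t.max())/2; t=t-mid
    for a in np.arange(-.12,.12,.02):
        k=(t>=a)&(t<a+.02); print(n,round(a,2),k.sum(),sd[k].min(),sd[k].max(),p[k,2].max())
E
```

```text
[[ 0.545  -0.006   0.0115]
 [ 0.5006 -0.0082  0.0115]
 [ 0.5526 -0.1391  0.0115]
 [ 0.5047 -0.1363  0.0115]] [ 0.5257 -0.0724  0.0115] [-0.0058  0.1306  0.    ]
top -0.12 22 -0.00579166356883688 0.004250742485611487 0.018508981661586432
top -0.1 26 -0.006585505154226221 0.003968325406418444 0.020457226848206833
top -0.08 30 -0.006243882009383913 0.004843308305130236 0.021448000412807477
top -0.06 35 -0.008581457132782416 0.0051160413657857055 0.02026863257493483
top -0.04 43 -0.010500866850996866 0.008722835608266432 0.024650386211287012
top -0.02 61 -0.012291857921583552 0.009589754759655584 0.027279902216989838
top 0.0 73 -0.014848704424551587 0.011240688961343987 0.028547802584586446
top 0.02 71 -0.01540021063117974 0.010922405458322177 0.029941659304842494
top 0.04 68 -0.012969503776871989 0.010946642203046395 0.029426579298673206
top 0.06 83 -0.01576079602614169 0.018313049712197133 0.02742401458728061
top 0.08 45 -0.013764880202553384 0.019730031476566802 0.025784027406764887
top 0.1 40 -0.01171724449081487 0.005176259463121468 0.02732949518522898
scene -0.12 18 -0.000619272757
[... 204 characters left out ...]
16
scene -0.06 30 -0.004778278790071322 0.0068343565400085385 0.020147541528608426
scene -0.04 35 -0.008177308152812608 0.008778684673840102 0.02364107426041273
scene -0.02 50 -0.011005999037085792 0.013206922831834696 0.02609963486141542
scene 0.0 72 -0.01256013518030341 0.013831170984413579 0.031402544162692836
scene 0.02 82 -0.01329157886293006 0.014560379554336884 0.02936044503826074
scene 0.04 82 -0.012705795205369321 0.013224435701930043 0.02717251598751158
scene 0.06 100 -0.013036089592131143 0.02033665857610799 0.027731943752785204
scene 0.08 102 -0.011572370655635522 0.023494855721685796 0.025407944854310083
scene 0.1 61 -0.00892506587056102 0.007617965440967355 0.024997697729917667
```

Slot and grip agree between the two views to within about 4 mm: slot (0.525,-0.074) with yaw 0.043, grip (0.451,0.332). Next I'll write a planner that prints jog rows in tool axes.

```bash
cat > plan.py <<'E'
from h import *
from scipy.spatial.transform import Rotation as T
def down(yaw): # tool z down, tool x at yaw
    c,s=np.cos(yaw),np.sin(yaw); return T.from_matrix(np.array([[c,s,0],[s,-c,0],[0,0,-1]]))
def plan(wps,grip):
    """wps: (x,y,z,yaw,rows); prints rounded rows, following the rounded pose"""
    o=ctrl.get_obs(); p=np.array(o["eef_pos"]); R=T.from_quat(np.roll(o["eef_rot"],-1)); rows=[]
    for x,y,z,yaw,n in wps:
        for i in range(n):
            k=n-i; dp=R.inv().apply((np.array([x,y,z])-p)/k); rv=(R.inv()*down(yaw)).as_rotvec()/k
            dp=np.round(dp*1000,1); rv=np.round(rv,3); p=p+R.apply(dp/1000); R=R*T.from_rotvec(rv)
            rows.append([*map(float,dp),*map(float,rv),grip])
    while len(rows)%10: rows.append([0,0,0,0,0,0,grip])
    for i in range(0,len(rows),10): print([rows[i:i+10]])
    print("ends",p,R.as_matrix()[:,0])
E
python3 -c "
from plan import *
plan([(.40,-.25,.27,.95,10),(.45,.05,.25,1.66,10),(.4507,.332,.12,2.365,10)],85)"
```

```text
[[[33.1, -23.9, -3.9, -0.0, -0.0, -0.072, 85], [34.7, -21.4, -3.9, -0.0, -0.0, -0.072, 85], [36.2, -18.9, -3.9, -0.0, -0.0, -0.072, 85], [37.5, -16.2, -3.9, -0.0, -0.0, -0.071, 85], [38.5, -13.5, -3.9, -0.0, -0.0, -0.072, 85], [39.4, -10.7, -3.9, -0.0, -0.0, -0.071, 85], [40.0, -7.9, -3.9, -0.0, -0.0, -0.072, 85], [40.5, -5.0, -3.9, -0.0, -0.0, -0.071, 85], [40.8, -2.1, -3.9, -0.001, -0.001, -0.072, 85], [40.8, 0.9, -4.0, -0.0, -0.0, -0.071, 85]]]
[[[27.3, -13.4, 2.0, -0.0, -0.0, -0.071, 85], [28.2, -11.4, 2.0, -0.0, -0.0, -0.071, 85], [28.9, -9.4, 2.0, -0.0, -0.0, -0.071, 85], [29.5, -7.3, 2.0, -0.0, -0.0, -0.071, 85], [30.0, -5.2, 2.0, -0.0, -0.0, -0.071, 85], [30.3, -3.1, 2.0, -0.0, -0.0, -0.071, 85], [30.4, -0.9, 2.0, 0.0, -0.0, -0.071, 85], [30.4, 1.3, 2.0, 0.0, -0.0, -0.071, 85], [30.2, 3.4, 2.0, 0.0, -0.0, -0.071, 85], [29.9, 5.5, 2.1, 0.0, -0.0, -0.071, 85]]]
[[[28.1, 2.6, 13.0, 0.0, -0.0, -0.071, 85], [27.8, 4.6, 13.0, 0.0, -0.0, -0.07, 85], [27.4, 6.5, 13.0, 0.0, -0.0, -0.071, 85], [26.9, 8.4, 13.0, 0.0, -0.0, -0.07, 85], [26.3, 10.3, 13.0, 0.0, -0.0, -0.071, 85], [25.5, 12.1, 13.0, 0.0, -0.0, -0.07, 85], [24.5, 13.9, 13.0, 0.0, -0.0, -0.071, 85], [23.5, 15.6, 13.0, 0.0, -0.0, -0.07, 85], [22.4, 17.2, 13.0, 0.0, -0.0, -0.071, 85], [21.1, 18.7, 13.0, 0.0, -0.0, -0.07, 85]]]
ends [0.45071719 0.3320313  0.12002984] [-7.13176688e-01  7.00984300e-01  1.53057118e-04]
```

Call:
jog_arm:
  series:
    - [[33,-24,-4,0,0,-0.072,85],[35,-21,-4,0,0,-0.072,85],[36,-19,-4,0,0,-0.072,85],[37,-16,-4,0,0,-0.071,85],[38,-14,-4,0,0,-0.072,85],[39,-11,-4,0,0,-0.071,85],[40,-8,-4,0,0,-0.072,85],[40,-5,-4,0,0,-0.071,85],[41,-2,-4,0,0,-0.072,85],[41,1,-4,0,0,-0.071,85]]

```text
time_s: 1.1
eef_pos: [0.3993, -0.2494, 0.2713]
eef_rot: [-0.0, 0.889, 0.458, -0.0]
wrist_force: [0.4, 0.6, -0.1]
opening: 0.997
grasp_force: 0.0
```

Call:
jog_arm:
  series:
    - [[27,-13,2,0,0,-0.071,85],[28,-11,2,0,0,-0.071,85],[29,-9,2,0,0,-0.071,85],[30,-7,2,0,0,-0.071,85],[30,-5,2,0,0,-0.071,85],[30,-3,2,0,0,-0.071,85],[30,-1,2,0,0,-0.071,85],[30,1,2,0,0,-0.071,85],[30,3,2,0,0,-0.071,85],[30,6,2,0,0,-0.071,85]]

```text
time_s: 2.1
eef_pos: [0.4493, 0.0486, 0.2509]
eef_rot: [-0.0, 0.674, 0.739, -0.0]
wrist_force: [1.4, -0.5, -0.3]
opening: 0.996
grasp_force: 0.0
```

Call:
jog_arm:
  series:
    - [[28,3,13,0,0,-0.071,85],[28,5,13,0,0,-0.071,85],[27,7,13,0,0,-0.071,85],[27,8,13,0,0,-0.071,85],[26,10,13,0,0,-0.071,85],[26,12,13,0,0,-0.07,85],[25,14,13,0,0,-0.07,85],[24,16,13,0,0,-0.07,85],[22,17,13,0,0,-0.07,85],[21,19,13,0,0,-0.07,85]]

```text
time_s: 3.1
eef_pos: [0.4503, 0.331, 0.1203]
eef_rot: [-0.0, 0.377, 0.926, -0.0]
wrist_force: [0.1, -0.0, -0.3]
opening: 0.993
grasp_force: 0.0
```

```bash
python3 - <<'E'
from plan import *
c=ctrl.camera("top"); cv2.imwrite("pics/top1.png",cv2.resize(c["frame"][190:320,90:260],None,fx=4,fy=4))
plan([(.4507,.332,.03,2.365,7),(.4507,.332,.004,2.365,3)],85)
print(ctrl.get_obs()["eef_pos"],ctrl.get_obs()["q"])
E
```

```text
[[[-0.4, 0.0, 12.6, -0.0, -0.0, 0.001, 85], [-0.4, 0.0, 12.6, -0.0, -0.0, 0.001, 85], [-0.4, 0.0, 12.6, -0.0, -0.001, 0.001, 85], [-0.4, 0.0, 12.6, -0.0, -0.0, 0.001, 85], [-0.4, 0.0, 12.6, -0.0, -0.001, 0.001, 85], [-0.3, 0.0, 12.7, -0.001, -0.0, 0.001, 85], [-0.4, 0.0, 12.6, -0.0, -0.001, 0.001, 85], [0.0, 0.0, 8.7, -0.0, 0.0, 0.0, 85], [0.0, 0.0, 8.7, -0.0, 0.0, 0.0, 85], [0.0, 0.0, 8.6, -0.0, 0.0, 0.0, 85]]]
ends [0.45068155 0.33196036 0.00401184] [-7.13558915e-01  7.00595197e-01 -2.13986449e-04]
[0.44894711 0.33381281 0.11831691] [ 0.4259794   0.27580156  1.73807843  0.00232559  1.12999647 -0.37657909]
```

View pics/top1.png

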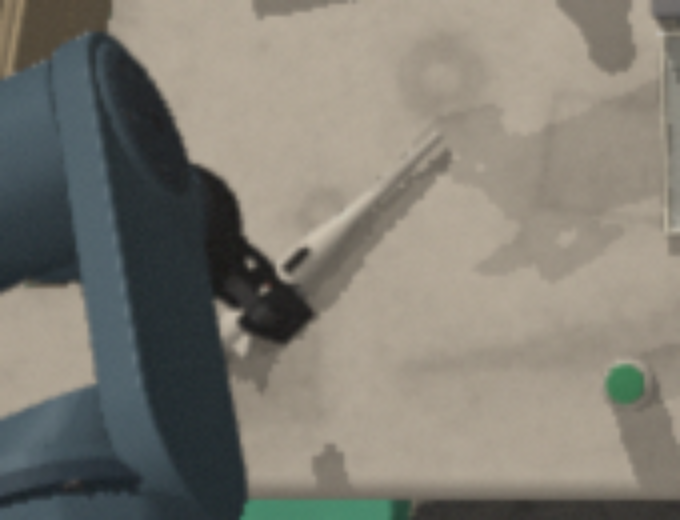

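The gripper straddles the pipette axis at (270,290) in the crop, aligned with it. I'll descend and close.

Call:
jog_arm:
  series:
    - [[0,0,13,0,0,0,85],[0,0,13,0,0,0,85],[0,0,13,0,0,0,85],[0,0,13,0,0,0,85],[0,0,13,0,0,0,85],[0,0,13,0,0,0,85],[0,0,12,0,0,0,85],[0,0,10,0,0,0,85],[0,0,9,0,0,0,85],[0,0,7,0,0,0,85]]

```text
time_s: 4.15
eef_pos: [0.4506, 0.3299, 0.0045]
eef_rot: [-0.0, 0.379, 0.926, -0.0]
wrist_force: [0.2, -0.4, 0.9]
opening: 0.995
grasp_force: 0.0
```

Call:
jog_arm:
  series:
    - [[0,0,0,0,0,0,60],[0,0,0,0,0,0,40],[0,0,0,0,0,0,30],[0,0,0,0,0,0,20],[0,0,0,0,0,0,15],[0,0,0,0,0,0,15],[0,0,0,0,0,0,15],[0,0,0,0,0,0,15],[0,0,0,0,0,0,15],[0,0,0,0,0,0,15]]

```text
time_s: 5.15
eef_pos: [0.4513, 0.3302, 0.0061]
eef_rot: [0.0, 0.379, 0.926, 0.0]
wrist_force: [-0.0, -0.8, 5.6]
opening: 0.287
grasp_force: 59.2
```

Gripped, at an opening of about 24 mm. Lift and plan the transfer.

Call:
jog_arm:
  series:
    - [[0,0,-5,0,0,0,15],[0,0,-10,0,0,0,15],[0,0,-15,0,0,0,15],[0,0,-15,0,0,0,15],[0,0,-15,0,0,0,15],[0,0,-15,0,0,0,15],[0,0,-15,0,0,0,15],[0,0,-15,0,0,0,15],[0,0,-15,0,0,0,15],[0,0,-10,0,0,0,15]]

```text
time_s: 6.15
eef_pos: [0.4512, 0.3302, 0.1371]
eef_rot: [0.0, 0.379, 0.926, 0.001]
wrist_force: [0.2, 1.0, -0.6]
opening: 0.289
grasp_force: 59.2
```

```bash
python3 - <<'E'
from plan import *
plan([(.5245,-.0623,.12,1.614,20)],15)
print(ctrl.get_obs()["eef_pos"],ctrl.get_obs()["wrist_force"],ctrl.get_obs()["opening"],ctrl.get_obs()["grasp_force"])
E
```

```text
[[[-16.4, -11.4, 0.8, 0.0, -0.0, 0.038, 15], [-16.8, -10.8, 0.9, 0.0, -0.0, 0.038, 15], [-17.2, -10.2, 0.8, 0.0, -0.0, 0.037, 15], [-17.6, -9.5, 0.9, 0.0, -0.0, 0.038, 15], [-17.9, -8.8, 0.8, 0.0, -0.0, 0.037, 15], [-18.2, -8.2, 0.9, 0.0, -0.0, 0.038, 15], [-18.5, -7.5, 0.8, 0.0, -0.0, 0.037, 15], [-18.8, -6.8, 0.9, 0.0, -0.0, 0.038, 15], [-19.0, -6.1, 0.8, 0.0, -0.0, 0.037, 15], [-19.2, -5.3, 0.9, 0.0, -0.0, 0.038, 15]]]
[[[-19.4, -4.6, 0.8, 0.0, -0.0, 0.037, 15], [-19.6, -3.9, 0.9, 0.0, -0.0, 0.038, 15], [-19.7, -3.1, 0.8, 0.0, -0.0, 0.037, 15], [-19.8, -2.4, 0.9, 0.0, -0.0, 0.038, 15], [-19.9, -1.7, 0.8, 0.0, -0.0, 0.037, 15], [-19.9, -0.9, 0.9, 0.0, -0.0, 0.038, 15], [-20.0, -0.2, 0.8, 0.0, -0.0, 0.037, 15], [-20.0, 0.6, 0.9, 0.0, -0.0, 0.038, 15], [-19.9, 1.3, 0.8, 0.001, -0.0, 0.037, 15], [-19.8, 2.0, 0.9, 0.0, -0.001, 0.038, 15]]]
ends [ 0.5244471  -0.06226151  0.11995239] [-4.29573729e-02  9.99076801e-01 -4.58324644e-04]
[0.45121308 0.33019016 0.13711296] [ 0.23874934  0.95980886 -0.58440528] 0.28905017926924104 59.241730343783274
```

Call:
jog_arm:
  series:
    - [[-16,-11,1,0,0,0.038,15],[-17,-11,1,0,0,0.038,15],[-17,-10,1,0,0,0.037,15],[-18,-10,1,0,0,0.038,15],[-18,-9,1,0,0,0.037,15],[-18,-8,1,0,0,0.038,15],[-19,-7,1,0,0,0.037,15],[-19,-7,1,0,0,0.038,15],[-19,-6,1,0,0,0.037,15],[-19,-5,1,0,0,0.038,15]]

```text
time_s: 7.15
eef_pos: [0.4881, 0.1328, 0.1255]
eef_rot: [-0.0, 0.546, 0.838, -0.0]
wrist_force: [0.9, 1.1, -1.0]
opening: 0.286
grasp_force: 59.2
```

Call:
jog_arm:
  series:
    - [[-19,-5,1,0,0,0.037,15],[-20,-4,1,0,0,0.038,15],[-20,-3,1,0,0,0.037,15],[-20,-2,1,0,0,0.038,15],[-20,-2,1,0,0,0.037,15],[-20,-1,1,0,0,0.038,15],[-20,0,1,0,0,0.037,15],[-20,1,1,0,0,0.038,15],[-20,1,1,0,0,0.037,15],[-20,2,1,0,0,0.038,15]]

```text
time_s: 8.15
eef_pos: [0.5248, -0.0644, 0.1154]
eef_rot: [-0.0, 0.692, 0.722, -0.0]
wrist_force: [1.3, 0.1, -0.3]
opening: 0.289
grasp_force: 59.2
```

```bash
python3 - <<'E'
from plan import *
np.set_printoptions(precision=4,suppress=True)
o=ctrl.get_obs();print(o["eef_pos"],o["q"])
a=ctrl.camera("top"); b=ctrl.camera("scene")
for n,c in (("top1",a),("scene1",b)): np.savez(n+".npz",**{k:np.array(v) for k,v in c.items()})
im=np.hstack([cv2.resize(a["frame"][150:310,210:380],None,fx=2.3,fy=3.4),cv2.resize(b["frame"][120:290,210:380],None,fx=2.3,fy=3.2)])if 0 else None
A=cv2.resize(a["frame"][150:310,215:375],(395,395));B=cv2.resize(b["frame"][130:290,230:390],(395,395)); cv2.imwrite("pics/carry.png",np.hstack([A,B]))
E
```

```text
[ 0.5248 -0.0644  0.1154] [-0.3468  0.2162  1.8195  0.      1.1064 -0.3882]
```

View pics/carry.png

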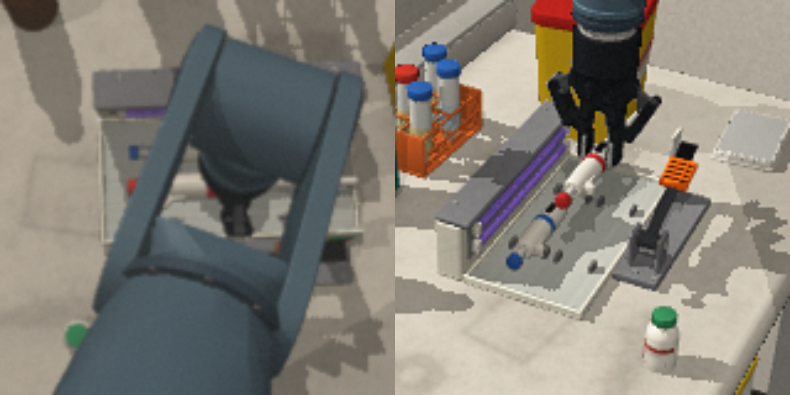

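The carried pipette is level over the tray, with its red knob towards +y (scene half (563,200)) and its tail end visible in the top half at (132,185). I'll check its sideways position numerically.

```bash
python3 - <<'E'
from plan import *
np.set_printoptions(precision=4,suppress=True)
for n in ["top1","scene1"]:
    c=load(n+".npz"); w=cloud(c); 
    hsv=cv2.cvtColor(c["frame"],cv2.COLOR_BGR2HSV); H,S,V=cv2.split(hsv)
    box=(w[...,0]>.47)&(w[...,0]<.59)&(w[...,1]>-.1)&(w[...,1]<.08)&(w[...,2]>.1)&(w[...,2]<.16)
    red=((H<6)|(H>172))&(S>130)&(V>70)&box
    N,l,st,ce=cv2.connectedComponentsWithStats(red.astype(np.uint8),connectivity=8)
    for i in range(1,N):
        if st[i,4]>=6: print(n,ce[i],st[i,4],np.nanmedian(w[l==i],0),w[l==i].min(0),w[l==i].max(0), "ray@.122",ray(c,ce[i],.122))
    k=box&(w[...,1]>-.03)&(w[...,2]<.15)&(V>60); p=w[k]
    for y in np.arange(-.03,.06,.015):
        q=p[(p[:,1]>=y)&(p[:,1]<y+.015)]; 
        if len(q)>5: print(round(y,3),len(q),"x",np.percentile(q[:,0],[3,97]),"zmax",q[:,2].max())
E
```

```text
top1 [267.8333 224.5833] 12 [0.5217 0.0349 0.1299] [0.5154 0.0323 0.128 ] [0.5259 0.0375 0.1326] ray@.122 [0.5228 0.0355 0.122 ]
top1 [300.     228.1667] 6 [ 0.5125 -0.047   0.1299] [ 0.5104 -0.0496  0.1277] [ 0.5151 -0.0444  0.1324] ray@.122 [ 0.5137 -0.0475  0.122 ]
-0.03 66 x [0.5082 0.5344] zmax 0.1370304180813967
-0.015 46 x [0.5015 0.5298] zmax 0.13754002401321075
0.03 15 x [0.5121 0.5258] zmax 0.13260655947550593
scene1 [310.8333 193.8333] 18 [ 0.5227 -0.0474  0.1344] [ 0.5106 -0.0568  0.1213] [ 0.535  -0.0422  0.1368] ray@.122 [ 0.5293 -0.0633  0.122 ]
scene1 [297.5625 210.6562] 32 [0.5216 0.0362 0.1263] [0.5123 0.0288 0.1158] [0.5294 0.0412 0.1317] ray@.122 [0.5237 0.032  0.122 ]
-0.03 30 x [0.5093 0.5323] zmax 0.13708688363509647
-0.015 39 x [0.5031 0.533 ] zmax 0.1363592702674531
0.0 60 x [0.5028 0.5306] zmax 0.13380674377089097
0.015 7 x [0.5147 0.5262] zmax 0.1286517697855224
0.03 33 x [0.5149 0.5295] zmax 0.13168188021450133
```

Centred within 2 mm, with the knob about 0.11 m beyond the slot middle. I'll lower it.

Call:
jog_arm:
  series:
    - [[0,0,10,0,0,0,15],[0,0,14,0,0,0,15],[0,0,14,0,0,0,15],[0,0,14,0,0,0,15],[0,0,12,0,0,0,15],[0,0,10,0,0,0,15],[0,0,9,0,0,0,15],[0,0,8,0,0,0,15],[0,0,6,0,0,0,15],[0,0,2,0,0,0,15]]

```text
time_s: 9.25
eef_pos: [0.5245, -0.0635, 0.0156]
eef_rot: [-0.0, 0.692, 0.722, -0.0]
wrist_force: [0.7, -0.6, -1.1]
opening: 0.285
grasp_force: 59.2
```

Call:
jog_arm:
  series:
    - [[0,0,1,0,0,0,15],[0,0,1,0,0,0,15],[0,0,0.5,0,0,0,15],[0,0,0.5,0,0,0,15],[0,0,0,0,0,0,15],[0,0,0,0,0,0,15],[0,0,0,0,0,0,15],[0,0,0,0,0,0,15],[0,0,0,0,0,0,15],[0,0,0,0,0,0,15]]

```text
time_s: 10.25
eef_pos: [0.5248, -0.0636, 0.0133]
eef_rot: [-0.0, 0.692, 0.722, -0.0]
wrist_force: [-0.6, -0.2, -1.2]
opening: 0.287
grasp_force: 59.2
```

Call:
jog_arm:
  series:
    - [[0,0,0.5,0,0,0,15],[0,0,0,0,0,0,15],[0,0,0.5,0,0,0,15],[0,0,0,0,0,0,15],[0,0,0,0,0,0,15],[0,0,0,0,0,0,15],[0,0,0,0,0,0,15],[0,0,0,0,0,0,15],[0,0,0,0,0,0,15],[0,0,0,0,0,0,15]]

```text
time_s: 11.25
eef_pos: [0.5248, -0.0636, 0.0123]
eef_rot: [-0.0, 0.692, 0.722, 0.0]
wrist_force: [0.2, 0.3, -1.5]
opening: 0.291
grasp_force: 59.2
```

Call:
jog_arm:
  series:
    - [[0,0,0.5,0,0,0,15],[0,0,0,0,0,0,15],[0,0,0.5,0,0,0,15],[0,0,0,0,0,0,15],[0,0,0.5,0,0,0,15],[0,0,0,0,0,0,15],[0,0,0,0,0,0,15],[0,0,0,0,0,0,15],[0,0,0,0,0,0,15],[0,0,0,0,0,0,15]]

```text
time_s: 12.25
eef_pos: [0.525, -0.0637, 0.012]
eef_rot: [-0.0, 0.692, 0.722, -0.0]
wrist_force: [-4.6, 2.1, 12.9]
opening: 0.282
grasp_force: 60.9
```

Contact felt. I'll ease up slightly, then open partway so the fingers clear the lip and the blue pipette.

Call:
jog_arm:
  series:
    - [[0,0,-0.5,0,0,0,15],[0,0,-0.5,0,0,0,22],[0,0,0,0,0,0,25],[0,0,0,0,0,0,28],[0,0,0,0,0,0,31],[0,0,0,0,0,0,34],[0,0,0,0,0,0,37],[0,0,0,0,0,0,40],[0,0,0,0,0,0,42],[0,0,0,0,0,0,42]]

```text
time_s: 13.25
eef_pos: [0.5249, -0.0636, 0.0118]
eef_rot: [0.0, 0.692, 0.722, 0.0]
wrist_force: [-0.6, -0.1, -0.6]
opening: 0.493
grasp_force: 0.0
```

Call:
jog_arm:
  series:
    - [[0,0,-3,0,0,0,42],[0,0,-5,0,0,0,42],[0,0,-8,0,0,0,42],[0,0,-12,0,0,0,42],[0,0,-15,0,0,0,42],[0,0,-15,0,0,0,42],[0,0,-15,0,0,0,42],[0,0,-20,0,0,0,42],[0,0,-20,0,0,0,42],[0,0,-20,0,0,0,42]]

```text
time_s: 14.25
eef_pos: [0.525, -0.0636, 0.1468]
eef_rot: [0.001, 0.692, 0.722, 0.0]
wrist_force: [-0.2, -0.0, -0.4]
opening: 0.491
grasp_force: 0.0
```

```bash
python3 - <<'E'
from plan import *
np.set_printoptions(precision=4,suppress=True)
b=ctrl.camera("scene"); np.savez("scene2.npz",**{k:np.array(v) for k,v in b.items()})
cv2.imwrite("pics/placed.png",cv2.resize(b["frame"][130:280,220:380],None,fx=5,fy=4))
E
```

```text
(no output)
```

View pics/placed.png

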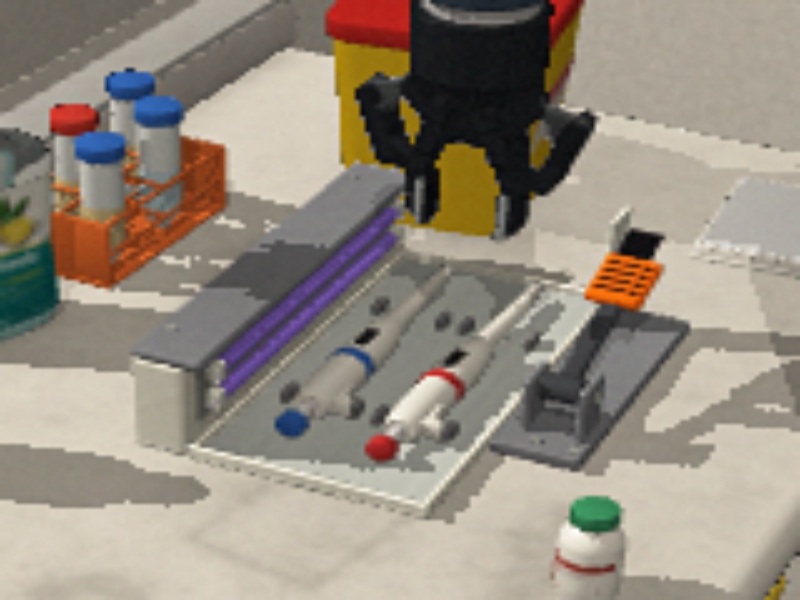

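The red pipette now lies in the front channel beside the blue one, red knob at (382,447), on the same end as the blue knob at (292,423). The gripper is clear. The lever is at rest, pad at (625,280).

```bash
python3 - <<'E'
from plan import *
np.set_printoptions(precision=4,suppress=True)
for n in ["scene2","scene0","top0"]:
    c=load(n+".npz"); w=cloud(c); H,S,V=cv2.split(cv2.cvtColor(c["frame"],cv2.COLOR_BGR2HSV))
    box=(w[...,0]>.42)&(w[...,0]<.6)&(w[...,1]>-.2)&(w[...,1]<.08)&(w[...,2]>.0)&(w[...,2]<.12)
    for nm,m in (("red",((H<6)|(H>172))&(S>130)&(V>70)&box),("org",(H>=6)&(H<=18)&(S>150)&(V>90)&box)):
        N,l,st,ce=cv2.connectedComponentsWithStats(m.astype(np.uint8),connectivity=8)
        for i in range(1,N):
            if st[i,4]>=10: q=w[l==i]; print(n,nm,ce[i],np.nanmedian(q,0),np.percentile(q,4,0),np.percentile(q,96,0))
plan([(.4525,-.145,.115,1.614,10)],0)
E
```

```text
scene2 red [308.7222 224.0556] [ 0.5212 -0.0451  0.0303] [ 0.5123 -0.05    0.0196] [ 0.5349 -0.0417  0.0339]
scene2 red [295.9355 241.5806] [0.5206 0.04   0.0229] [0.5132 0.0337 0.0143] [0.5283 0.0443 0.0279]
scene2 org [344.2698 200.0397] [ 0.4514 -0.1333  0.0861] [ 0.4355 -0.1557  0.0762] [ 0.4681 -0.1171  0.0939]
scene0 org [344.3016 200.0635] [ 0.4515 -0.1347  0.0856] [ 0.4364 -0.1549  0.0758] [ 0.4686 -0.1166  0.0946]
top0 org [334.8551 253.743 ] [ 0.4509 -0.1408  0.0881] [ 0.4353 -0.1591  0.08  ] [ 0.4669 -0.1214  0.0956]
[[[-7.7, -7.8, 3.5, 0.001, 0.0, 0.0, 0], [-7.7, -7.8, 3.5, 0.001, 0.0, 0.0, 0], [-7.7, -7.8, 3.5, 0.001, 0.0, 0.0, 0], [-7.8, -7.8, 3.5, 0.0, 0.0, 0.0, 0], [-7.7, -7.8, 3.5, 0.001, 0.0, 0.0, 0], [-7.8, -7.8, 3.6, 0.0, 0.0, 0.0, 0], [-7.7, -7.8, 3.5, 0.001, 0.001, 0.0, 0], [-7.8, -7.8, 3.6, 0.0, 0.0, 0.0, 0], [-7.7, -7.9, 3.5, 0.001, 0.001, 0.0, 0], [-7.8, -7.8, 3.6, 0.0, 0.0, 0.0, 0]]]
ends [ 0.4525 -0.145   0.115 ] [-0.0432  0.9991 -0.0005]
```

Call:
jog_arm:
  series:
    - [[-7.5,-8,0,0,0,0,0],[-7.5,-8,2,0,0,0,0],[-7.5,-8,3,0,0,0,0],[-7.5,-8,4,0,0,0,0],[-7.5,-8,4,0,0,0,0],[-7.5,-8,4,0,0,0,0],[-7.5,-8,4,0,0,0,0],[-7.5,-8,4,0,0,0,0],[-8,-8,4,0,0,0,0],[-8,-7,3,0,0,0,0]]

```text
time_s: 15.3
eef_pos: [0.4484, -0.1435, 0.1124]
eef_rot: [-0.0, 0.692, 0.722, -0.0]
wrist_force: [-0.1, -0.5, 0.9]
opening: 0.002
grasp_force: 0.0
```

Call:
jog_arm:
  series:
    - [[0,0,4,0,0,0,0],[0,0,4,0,0,0,0],[0,0,4,0,0,0,0],[0,0,4,0,0,0,0],[0,0,4,0,0,0,0],[0,0,4,0,0,0,0],[0,0,3,0,0,0,0],[0,0,3,0,0,0,0],[0,0,2,0,0,0,0],[0,0,0,0,0,0,0]]

```text
time_s: 16.3
eef_pos: [0.4496, -0.1431, 0.0809]
eef_rot: [0.0, 0.692, 0.722, 0.0]
wrist_force: [0.9, -0.2, 4.4]
opening: 0.001
grasp_force: 1.7
```

```bash
python3 - <<'E'
from plan import *
np.set_printoptions(precision=4,suppress=True)
o=ctrl.get_obs();print(o["eef_pos"],o["wrist_force"],o["opening"])
b=ctrl.camera("scene")
cv2.imwrite("pics/press1.png",cv2.resize(b["frame"][150:260,285:395],(640,600),interpolation=cv2.INTER_CUBIC))
E
```

```text
[ 0.4496 -0.1431  0.0809] [ 0.8801 -0.1769  4.4004] 0.0008520565178681579
```

View pics/press1.png

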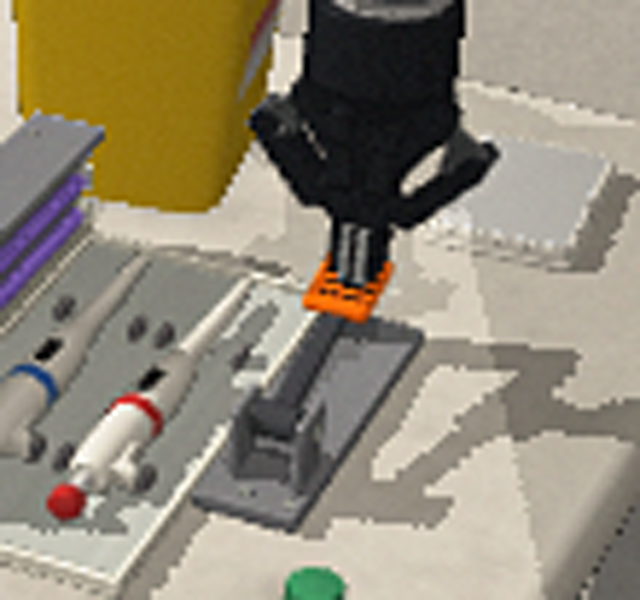

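The fingertips sit on the pad at (350,290), slightly down, with 4.4 N. Pressing a further 16 mm should reach mid-green.

Call:
jog_arm:
  series:
    - [[0,0,2.5,0,0,0,0],[0,0,2.5,0,0,0,0],[0,0,2.5,0,0,0,0],[0,0,2.5,0,0,0,0],[0,0,2.5,0,0,0,0],[0,0,2,0,0,0,0],[0,0,1,0,0,0,0],[0,0,0.5,0,0,0,0],[0,0,0,0,0,0,0],[0,0,0,0,0,0,0]]

```text
time_s: 17.35
eef_pos: [0.4494, -0.1435, 0.0649]
eef_rot: [0.0, 0.692, 0.722, -0.0]
wrist_force: [0.0, -3.2, 5.0]
opening: -0.002
grasp_force: 2.7
```

```bash
python3 - <<'E'
from plan import *
np.set_printoptions(precision=4,suppress=True)
o=ctrl.get_obs();print(o["eef_pos"],o["wrist_force"],o["opening"])
c=ctrl.camera("scene"); w=cloud(c); H,S,V=cv2.split(cv2.cvtColor(c["frame"],cv2.COLOR_BGR2HSV))
m=(H>=6)&(H<=18)&(S>150)&(V>90)&(w[...,0]>.42)&(w[...,0]<.5)&(w[...,1]>-.2)&(w[...,1]<-.08)&(w[...,2]>.03)
q=w[m]; print(len(q),np.median(q,0),np.percentile(q,4,0),np.percentile(q,96,0)); A=np.c_[q,np.ones(len(q))]
k=np.linalg.lstsq(A[:,[1,3]],q[:,2],rcond=None)[0]; print("pad slope",k[0],"z at -.143",k[0]*-.143+k[1])
cv2.imwrite("pics/press2.png",cv2.resize(c["frame"][160:240,300:380],(600,600),interpolation=cv2.INTER_CUBIC))
E
```

```text
[ 0.4494 -0.1435  0.0649] [ 0.0167 -3.2125  4.9863] -0.0021986438746453307
68 [ 0.4484 -0.1304  0.0618] [ 0.4358 -0.1554  0.0558] [ 0.4682 -0.122   0.0666]
pad slope -0.1365765447904563 z at -.143 0.06304848354307793
```

View pics/press2.png

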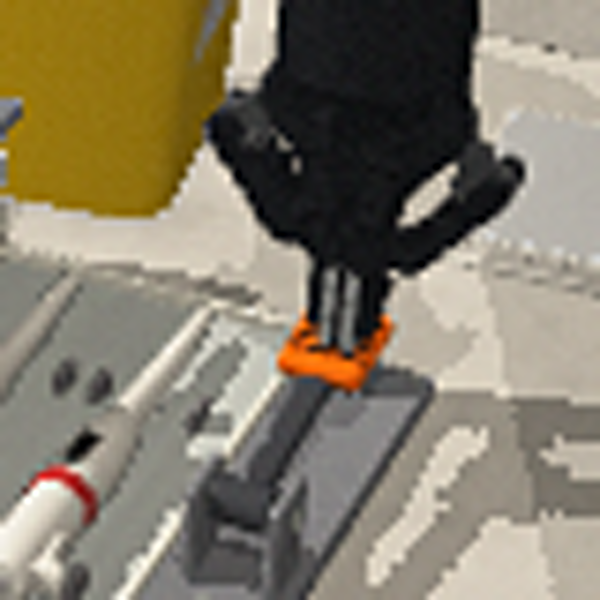

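The pad is at z≈0.063–0.064 with slope 0.137, so the lever is at about 0.21–0.25 rad, in the green. I'll hold.

Call:
jog_arm:
  series:
    - [[0,0,0.5,0,0,0,0],[0,0,0,0,0,0,0],[0,0,0,0,0,0,0],[0,0,0,0,0,0,0],[0,0,0,0,0,0,0],[0,0,0,0,0,0,0],[0,0,0,0,0,0,0],[0,0,0,0,0,0,0],[0,0,0,0,0,0,0],[0,0,0,0,0,0,0]]

```text
time_s: 18.4
eef_pos: [0.4494, -0.1435, 0.0645]
eef_rot: [0.001, 0.692, 0.722, -0.0]
wrist_force: [-0.5, -4.0, 5.4]
opening: -0.002
grasp_force: 2.7
```

```bash
python3 - <<'E'
from h import *
o=ctrl.get_obs();print(o["eef_pos"],o["wrist_force"]); print(ctrl.hand_in())
E
```

```text
[ 0.44940221 -0.14348847  0.06446584] [-0.54531226 -3.96909006  5.38873894]
the job is handed in; nothing more can be done
None
```

I set the red pipette down in the front channel, knob at the same end as the blue one, and handed the job in at about 18.4 s with the fingertips holding the lever at an estimated 0.21–0.25 rad (green); I saw no verdict.

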